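# Load the casting-pattern mould and hold its cover shut

### The arm

A 6-joint arm with a two-finger parallel gripper is mounted at the origin on the work surface. World frame = base frame: x ahead of the robot, y to its left, z up, the work surface at z = 0. Lengths are in m, angles in rad, forces in N, time in s.
With the tool pointing down it reaches from about 0.3 to 0.775 m from the base axis. Payload 14.6 kg.
Tool frame: the origin (TCP) lies midway between the tips of the shut fingers; the grasp point (between the pads) lies 19 mm behind it; y points along the fingers, z is the direction in which the jaws open and shut, and the axes are right-handed (so a half turn about y gives the same grasp; the last joint's range is limited). The gripper opens to 85 mm and grips with 20 to 120 N. Pads are 22 mm wide; open, the fingers measure 114 mm over their backs; the gripper's body (76 mm by 85 mm) begins 54 mm behind the grasp point. The pads swing forward as they close: fully open they stand 13 mm farther back than shut.
Start: joints at [-1.28, 0.3, 1.521, -0, 1.321, -0.067], TCP at [0.193, -0.515, 0.231] pointing down, gripper open.
Joint ranges: [-3.03, 3.03], [-0.79, 2.21], [0.23, 2.52], [-1.04, 4.18], [0, 3.07], [-2.55, 2.55]. Speed limits (rad/s): [2.22, 2.22, 2.57, 3.14, 3.14, 3.14].

### API

Orientations are given as a unit quaternion [w, x, y, z].
In Python, from station import ctrl, imaging, job gives the robot as it stands.
- The arm moves only by the tool carry_out, never from a script. Its argument "motion" is a list of rows, each an object with "xyz": the shift along the world's x, y, z in m, a list of three; "turn": the turn about the world's z in degrees. In form: [{"xyz": [tx, ty, tz], "turn": turn}, ...]. A call has 1 to 10 rows; each row shifts and turns the pose as measured when the row begins; what a row does not reach is not made up. A row lasts 1/8 s, in which the tool goes at most 62.5 mm and 10.7 degrees, less where a joint would pass 70% of its speed; a pose out of reach is approached as far as the arm can. A call is refused whole if a number of a shift passes 0.0625 or a number of a turn 10.7, either way. A call with a gripper value outside its range is refused whole. "hand" is the finger opening in m, from 0 to 0.0854, set as the call begins (left out, the last holds). The fingers move at their own pace and stop on an object; "grip_force" is the grip in N (left out, the last holds). Time passes only in rows, so rows that do not move let the fingers close. It gives the time, the measured TCP pose, the force and the opening at its end, in the units of the state.
- ctrl.get_obs(): the state, without advancing time (a new reading comes with each control period).
- imaging.snapshot(name): name is "scene" or "top"; returns (picture, depth): 420x560x3 uint8, blue, green, red; 420x560 float32, m along the optical axis (not along the pixel's ray), 0 where there is no reading.
- imaging.calibration(name): a dict with "mtx" (3x3 intrinsics, pixels), "k1" (the pictures are not rectified: a ray, as slopes to the right and down, at radius r is drawn at 1 + k1 r^2 times it, then the intrinsics apply), "rvec" (rotation vector, rad) and "tvec" (3), from world to camera coordinates, as OpenCV has them. Camera axes: x right, y down, z forward; pixel columns grow to the right and rows downward; lengths in m; the calibration is good to about 2 mm. A picture is of the moment at which its call begins. calibration takes no time and is no camera call.
- job.sign_off(): hands the job in, once; it reports no verdict.
Trained networks look in the newest picture that a camera, given by its name, has taken for a name from the list of things; names that differ only in an ending like _2 or _b are one class to them, and where a whole thing is asked for, a point or a joint stands for the part that bears it (a point fixed in the world has none). Each returns a list of dicts, best first, with "confidence" (0 to 1); they miss things now and then, are a little off and sometimes report something else, mostly with a low value. They report only what shows in the picture. A call takes as long as a camera call. They do not tell look-alikes from the thing itself.
- imaging.outline_of(camera, query): "region" (420x560 bool, what is visible of it) and "centre" ([column, row] in pixels, amid what is visible of it).
The state is a dict: "clock": time; "joint_pos": joint angles; "joint_velocities": joint speeds; "joint_efforts": joint torques, N m; "tool_pos": TCP position; "ee_rot": TCP orientation; "ft_force": force on the tool from outside, world axes, zero at the start; "wrist_torque": the same for the moment, N m; "opening": finger opening in m.
Only numpy, scipy, OpenCV 4.12 (cv2) and the standard library are available. Lean on these libraries where they do the work, as an engineer would, in place of code of your own. Each camera call takes 0.05 s, during which the arm holds its last target.

### The job

Lay the brass insert fully home in the mould fixture's pocket. Then bring the blue cover between the guide rails and over the fixture's locating pin until it drops on, press it down flush against its springs, and finish while still holding it pressed down flush. Leave the flask, the crucible and the brush where they stand.

Things in the scene. Friction and masses are not known exactly. Their poses are not given: they have to be found in the camera images.
- fixture: Aluminium mould fixture fixed to the bench, 190 x 104 mm, flat top face 36 mm above the bench. Origin on the bench right below the pin, mid-block; +x runs along its length from the rails end to the pocket end, y across, z up.
- rails (a point): Midway between the two dark guide rails, in the plane of the face, 55 mm from the pin along fixture -x. The rails run 70 mm along fixture x; inner faces 93 mm apart (y +-46.5 mm), 22 mm above the face, then lips flaring outward to 33 mm above the face. No rails beside the pocket
- pin (a point): Foot of the steel locating pin, in the plane of the fixture's top face (36 mm above the bench). The pin is 16 mm in diameter, 10 mm tall, with a tapered tip (9 mm across the flat top; taper is the upper 4 mm). It is hidden under the cover as the cover comes over it. Axes as the fixture's.
- pocket (a point): Centre of the pocket's flat floor, 50 mm from the pin along fixture +x, 16 mm above the bench. Pocket 64 mm (fixture x) by 44 mm (y), 20 mm deep: 2 mm play all round the insert; its mouth is rounded, 3 mm. A finger slot 36 mm wide (centred along x) crosses it, open to both long sides of the fixture, its floor 8 mm above the bench. Axes as the fixture's.
- ejector (a joint): Travel (m) of four linked orange spring pins, 8 mm across, in the face at x -62 and +75, y +-33 mm from the pin. 0 = up, 4 mm above the face; 0.004 = level with it. They push up with about 6 N when up, 12 N when level: the cover alone rests on them 4 mm above the face and rises again if let go.
- insert: Loose brass block, 60 (x) x 40 (y) x 19 (z) mm, about 0.16 kg, with a dark ring groove on top; either way round (half turn) is right. Origin at the centre of its underside; starts flat on the bench. Seated, its top is 1 mm below the fixture's face.
- cover: Loose blue plate, 170 (x) x 84 (y) x 12 (z) mm, about 0.32 kg, with a black handle block on its middle, 56 (x) x 26 (y) mm, 12 to 54 mm above the underside. Origin: centre of the underside; starts flat on the bench. Hole 20 mm across, 12 mm deep, open only below, at the origin. Fits with its x along fixture x, either way round; flush, its underside is on the face.
- flask: Dark steel casting flask with a yellow flange, 120 mm across, 107 mm tall; origin at its underside. Bystander.
- crucible: Brown clay open crucible, 72 mm across, 85 mm tall; origin at its underside. Bystander.
- brush: Hand brush lying on the bench beyond the fixture, lengthwise along its own x; origin at its underside. Bystander.
There are look-alikes about, which are no part of the job. Several things look just like the insert: the one meant starts farthest to the robot's right.

How it is judged:
On the way:
1. the brass insert lies flat and fully home in the pocket, before the cover goes on (horizontal distance between insert and pocket below 0.0035 m and z of insert in the frame of pocket between -0.002 and 0.002 m and angle between the x axis of insert and the x axis of fixture, either way round below 0.1 rad and angle between insert's own z axis and vertical below 0.04 rad and horizontal distance between cover and pin above 0.1 m), for 0.2 s.
At the end, for the whole second after the job is handed in: Insert in the pocket: 3.5 mm of centre, 2 mm of the floor, 0.1 rad square, level. Cover over the pin: 3 mm, 0.1 rad square, level, within 1.5 mm of the face, spring pins down over 2.5 mm, at rest, fingers bearing on it (over 2 N) (horizontal distance between insert and pocket below 0.0035 m and z of insert in the frame of pocket between -0.002 and 0.002 m and angle between the x axis of each of insert, cover and the x axis of fixture, either way round below 0.1 rad and angle between insert's own z axis and vertical below 0.04 rad and horizontal distance between cover and pin below 0.003 m and z of cover in the frame of pin between -0.002 and 0.0015 m and angle between cover's own z axis and vertical below 0.03 rad and value of joint ejector above 0.0025 m and contact force between the fingers and cover above 2 N and linear speed of each of cover, insert below 0.02 m/s); the arm keeps its last pose, push and grip.
It fails at once if the flask was moved more than 25 mm or tipped (distance of flask from where it was at the start of the episode above 0.025 m or angle between flask's own z axis and vertical above 0.3 rad).
It fails at once if the crucible was moved more than 25 mm or tipped (distance of crucible from where it was at the start of the episode above 0.025 m or angle between crucible's own z axis and vertical above 0.3 rad).
It fails at once if the brush was moved more than 25 mm (distance of brush from where it was at the start of the episode above 0.025 m).
It also fails if it takes over 64 s, if anything falls off the work surface, if the arm or the gripper's body presses on something with over 40 N, if the wrist force passes 120 N, or if a joint passes its speed limit or range.

## Working session

There is one attempt and no reset: what is moved stays moved. The work goes in short steps, Python scripts to look and compute and a tool call to move; the robot and the scene stay as the last step left them, time stands still between calls to the robot, and variables do not carry over. Pictures are saved under pics/ and viewed, and the job is handed in when it is done.

Besides the shell and the picture viewer there is one more tool, called after ">>>" as name([rows], argument=value, ...), one row to a line, values as JSON. carry_out: Moves the arm, as the interface text tells. Its arguments: {"type":"object","properties":{"motion":{"type":"array"},"hand":{"type":"number"},"grip_force":{"type":"number"}},"required":["motion"]}

```bash
ls; mkdir -p pics
python3 - <<'E'
from station import ctrl, imaging, job
import cv2
o=ctrl.get_obs(); print({k:o[k] for k in ('clock','tool_pos','ee_rot','ft_force','opening')})
import numpy as np
for n in ('scene','top'):
    p,d=imaging.snapshot(n); cv2.imwrite(f'pics/{n}0.png',p); np.savez(f'/tmp/{n}0.npz',p=p,d=d); print(imaging.calibration(n))
E
```

```text
pics
{'clock': 0.0, 'tool_pos': array([ 0.19255633, -0.51494085,  0.23069795]), 'ee_rot': array([ 0.1257861 , -0.12586145,  0.69623869, -0.69540523]), 'ft_force': array([-0.9219065 , -0.12206194,  0.30141299]), 'opening': 0.08538757302405396}
{'mtx': array([[528.49692577,   0.        , 283.10338314],
       [  0.        , 528.49692577, 213.5183126 ],
       [  0.        ,   0.        ,   1.        ]]), 'k1': -0.11367065839322178, 'rvec': array([ 1.98946144,  0.96740999, -0.54900881]), 'tvec': array([-0.37454821, -0.15181751,  1.87554741])}
{'mtx': array([[457.76760972,   0.        , 281.70796204],
       [  0.        , 457.76760972, 208.66131713],
       [  0.        ,   0.        ,   1.        ]]), 'k1': -0.07409687969774854, 'rvec': array([ 2.13922966, -2.13105863,  0.17211926]), 'tvec': array([0.03458324, 0.54923386, 1.11358422])}
```

View pics/scene0.png

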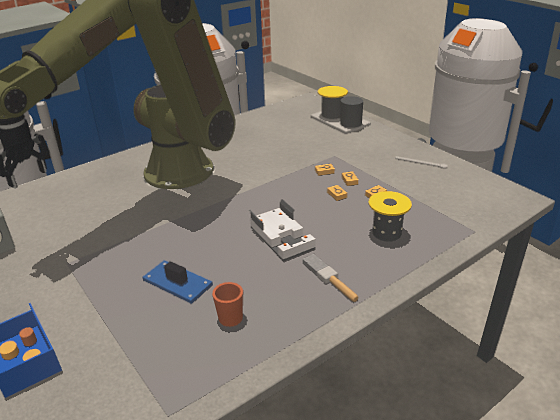

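View pics/top0.png

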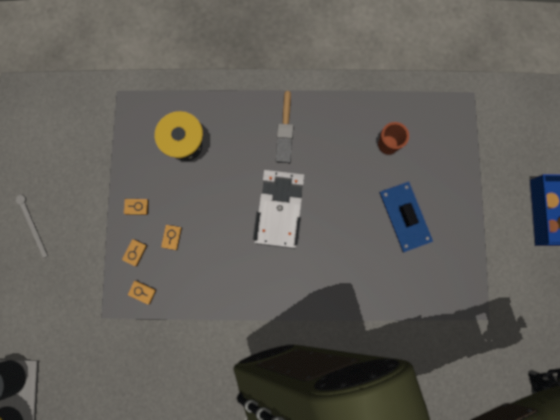

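```bash
cat > h.py <<'E'
import numpy as np, cv2
from station import ctrl, imaging, job
def cal(n):
    c=imaging.calibration(n); return c['mtx'],c['k1'],cv2.Rodrigues(np.array(c['rvec'],float))[0],np.array(c['tvec'])
def rays(n,uv):
    K,k1,R,t=cal(n); D=np.array([k1,0,0,0,0.])
    return cv2.undistortPoints(np.array(uv,float).reshape(-1,1,2),K,D).reshape(-1,2)
def plane(n,uv,h):
    K,k1,R,t=cal(n); r=rays(n,uv); d=np.c_[r,np.ones(len(r))]@R; c=-R.T@t
    s=(h-c[2])/d[:,2]; return c+d*s[:,None]
def proj(n,P):
    K,k1,R,t=cal(n); return cv2.projectPoints(np.array(P,float).reshape(-1,1,3),cv2.Rodrigues(R)[0],t,K,np.array([k1,0,0,0,0.]))[0].reshape(-1,2)
def cloud(n,dep):
    K,k1,R,t=cal(n); H,W=dep.shape; v,u=np.mgrid[:H,:W]
    r=rays(n,np.c_[u.ravel(),v.ravel()]); z=dep.ravel()[:,None]
    P=(np.c_[r,np.ones(len(r))]*z-t)@R; P[dep.ravel()==0]=np.nan
    return P.reshape(H,W,3)
E
python3 - <<'E'
from h import *
f=np.load('/tmp/top0.npz'); p,d=f['p'],f['d']; C=cloud('top',d)
for q in ('insert','cover','fixture','flask','crucible','brush'):
    for r in imaging.outline_of('top',q)[:6]:
        m=r['region']; c,(w,h),a=cv2.minAreaRect(np.argwhere(m)[:,::-1].astype(np.float32))
        P=C[m]; print(q,round(r['confidence'],2),np.round(r['centre'],1),m.sum(),'rect',np.round([*c,w,h,a],1),'z',np.round(np.nanpercentile(P[:,2],[5,50,95]),4),'med',np.round(np.nanmedian(P,0),4))
        np.save(f'/tmp/m_{q}_{int(r["centre"][0])}.npy',m)
x=p[160:330,100:450]; cv2.imwrite('pics/crop0.png',cv2.resize(cv2.convertScaleAbs(p[155:320,120:320],alpha=1.2),None,fx=4,fy=3.6,interpolation=cv2.INTER_CUBIC))
E
```

```text
insert 0.9 [142.7 292.3] 343 rect [141.8 291.9  22.8  15.2  26.6] z [0.0146 0.0186 0.0224] med [0.3378 0.3915 0.0186]
insert 0.69 [172.  237.5] 413 rect [171.9 237.1  17.8  23.7  11.3] z [0.0026 0.0184 0.0223] med [0.4786 0.3193 0.0184]
insert 0.69 [134.1 253.1] 416 rect [133.7 253.1  17.4  24.6  26.6] z [0.0006 0.018  0.0225] med [0.4361 0.417  0.018 ]
cover 0.61 [404.8 213.3] 2062 rect [405.5 216.1  66.1  32.   67.7] z [0.0078 0.0122 0.0536] med [ 0.533  -0.283   0.0122]
fixture 0.83 [277.  211.6] 3164 rect [278.7 208.6  45.5  74.7   7.1] z [0.0072 0.035  0.0604] med [0.5452 0.0435 0.035 ]
fixture 0.31 [407.1 217.8] 2040 rect [405.6 216.3  65.2  32.9  68.2] z [0.0078 0.0122 0.0536] med [ 0.5326 -0.2831  0.0122]
flask 0.84 [179.8 135.9] 1909 rect [179.3 134.3  50.7  45.9  20.6] z [0.0276 0.1065 0.1099] med [0.7225 0.2916 0.1065]
crucible 0.61 [393.9 139.1] 727 rect [392.3 138.2  26.2  33.9  45. ] z [0.007  0.0579 0.0861] med [ 0.7376 -0.2539  0.0579]
brush 0.66 [284.3 134.5] 755 rect [284.3 127.   14.4  70.2   2.5] z [0.013  0.0178 0.0221] med [0.7509 0.029  0.0178]
```

View pics/crop0.png

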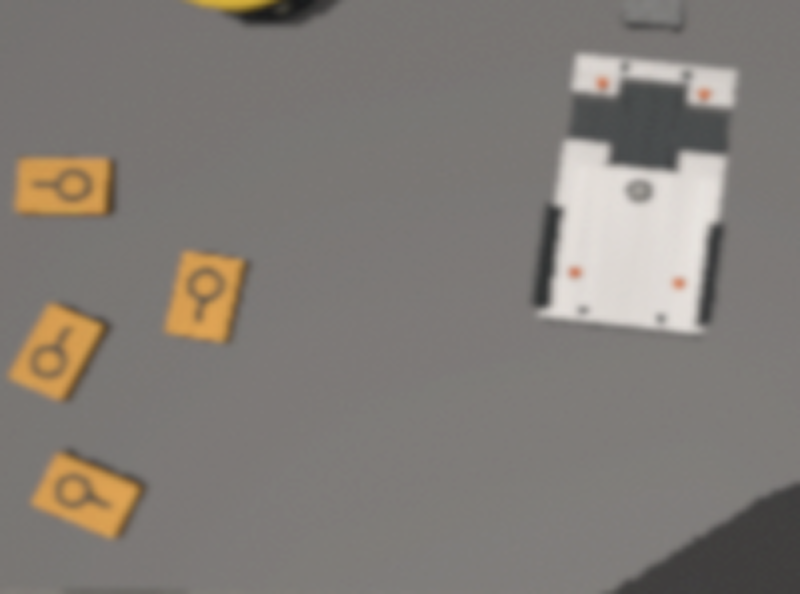

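```bash
cat > fit.py <<'E'
from h import *
from scipy.optimize import minimize
def box(x0,x1,y0,y1,z0,z1): return np.array([[x,y,z] for x in(x0,x1) for y in(y0,y1) for z in(z0,z1)],float)
FIX=[box(-.095,.095,-.052,.052,0,.036),box(-.095,.095,-.052,.052,.036,.036),box(.018,.082,-.022,.022,.036,.036),box(.032,.068,-.052,.052,.036,.036),
 box(-.09,-.02,.0465,.0525,.036,.069),box(-.09,-.02,-.0525,-.0465,.036,.069),]
FIXG=[1,2,3,3,4,4]
INS=[box(-.03,.03,-.02,.02,0,.019),box(-.03,.03,-.02,.02,.019,.019)]; ING=[1,2]
COV=[box(-.085,.085,-.042,.042,0,.012),box(-.085,.085,-.042,.042,.012,.012),box(-.028,.028,-.013,.013,.012,.054)]; COG=[1,2,3]
S=8
def render(n,model,groups,pose,roi,z0=0):
    u0,v0,u1,v1=roi; x,y,a=pose; c,s=np.cos(a),np.sin(a); L=np.zeros(((v1-v0)*S,(u1-u0)*S),np.uint8)
    for M,g in zip(model,groups):
        P=np.c_[c*M[:,0]-s*M[:,1]+x,s*M[:,0]+c*M[:,1]+y,M[:,2]+z0]
        q=(proj(n,P)-[u0-.5,v0-.5])*S-.5
        h=cv2.convexHull(q.astype(np.float32)).reshape(-1,2)
        cv2.fillConvexPoly(L,np.round(h*16).astype(np.int32),int(g),shift=4)
    H,W=v1-v0,u1-u0
    return np.stack([(L==g).reshape(H,S,W,S).mean((1,3)) for g in range(max(groups)+1)],-1)
def fit(n,img,model,groups,pose0,z0=0,pad=6,box_half=None,verbose=True):
    M=np.concatenate(model); x,y,a=pose0; c,s=np.cos(a),np.sin(a)
    q=proj(n,np.c_[c*M[:,0]-s*M[:,1]+x,s*M[:,0]+c*M[:,1]+y,M[:,2]+z0])
    u0,v0=np.floor(q.min(0)-pad).astype(int);u1,v1=np.ceil(q.max(0)+pad).astype(int); roi=(u0,v0,u1,v1)
    I=img[v0:v1,u0:u1].astype(float).reshape(-1,3)
    def cost(p):
        A=cv2.GaussianBlur(render(n,model,groups,(p[0],p[1],p[2]),roi,z0),(0,0),.6).reshape(len(I),-1)
        w=np.linalg.lstsq(A,I,rcond=None)[0]; r=A@w-I
        return np.minimum(np.abs(r),40).mean()
    best=None; p=np.array(pose0,float)
    for sc in (.006,.002,.001):
        sim=np.vstack([p]+[p+np.eye(3)[i]*[sc,sc,sc*8] for i in range(3)])
        r=minimize(cost,p,method='Nelder-Mead',options=dict(initial_simplex=sim,xatol=1e-5,fatol=1e-4)); p=r.x
    if verbose: print(n,np.round(p[:2],4),'yaw',round(p[2],4),'cost',round(r.fun,2))
    return p
E
python3 - <<'E'
from fit import *
T=np.load('/tmp/top0.npz');Sc=np.load('/tmp/scene0.npz')
for nm,m,g,p0 in (('fix',FIX,FIXG,(.545,.044,-.1)),('ins',INS,ING,(.4786,.3193,-.2)),('cov',COV,COG,(.533,-.283,.35))):
    print(nm)
    for n,f in (('top',T),('scene',Sc)): fit(n,f['p'],m,g,p0)
p=Sc['p']; cv2.imwrite('pics/crop1.png',cv2.resize(p[150:320,120:420],None,fx=2.6,fy=2.6,interpolation=cv2.INTER_CUBIC))
E
```

```text
fix
top [0.5525 0.0427] yaw -0.1159 cost 5.4Traceback (most recent call last):
  File "<stdin>", line 5, in <module>
  File "fit.py", line 31, in fit
    r=minimize(cost,p,method='Nelder-Mead',options=dict(initial_simplex=sim,xatol=1e-5,fatol=1e-4)); p=r.x
    res = _minimize_neldermead(fun, x0, args, callback, bounds=bounds,
                               **options)
    fsim[j] = func(sim[j])
              ~~~~^^^^^^^^
    fx = function(np.copy(x), *(wrapper_args + args))
  File "fit.py", line 25, in cost
    A=cv2.GaussianBlur(render(n,model,groups,(p[0],p[1],p[2]),roi,z0),(0,0),.6).reshape(len(I),-1)
                       ~~~~~~^^^^^^^^^^^^^^^^^^^^^^^^^^^^^^^^^^^^^^^^
  File "fit.py", line 14, in render
    q=(proj(n,P)-[u0-.5,v0-.5])*S-.5
       ~~~~^^^^^
  File "h.py", line 12, in proj
    K,k1,R,t=cal(n); return cv2.projectPoints(np.array(P,float).reshape(-1,1,3),cv2.Rodrigues(R)[0],t,K,np.array([k1,0,0,0,0.]))[0].reshape(-1,2)
             ~~~^^^
  File "h.py", line 4, in cal
    c=imaging.calibration(n); return c['mtx'],c['k1'],cv2.Rodrigues(np.array(c['rvec'],float))[0],np.array(c['tvec'])
ValueError: time passes only in moves, steps and waits
```

```bash
python3 - <<'E'
s=open('h.py').read().replace("def cal(n):","from functools import lru_cache\n@lru_cache\ndef cal(n):",1); open('h.py','w').write(s)
E
cat > f0.py <<'E'
from fit import *
T=np.load('/tmp/top0.npz');Sc=np.load('/tmp/scene0.npz')
for nm,m,g,p0 in (('fix',FIX,FIXG,(.552,.0427,-.116)),('ins',INS,ING,(.4786,.3193,-.2)),('cov',COV,COG,(.533,-.283,.35))):
    print(nm)
    for n,f in (('top',T),('scene',Sc)): fit(n,f['p'],m,g,p0)
p=Sc['p']; cv2.imwrite('pics/crop1.png',cv2.resize(p[150:320,120:420],None,fx=2.6,fy=2.6,interpolation=cv2.INTER_CUBIC))
print(ctrl.get_obs()['clock'])
E
python3 f0.py
```

```text
fix
top [0.5524 0.0426] yaw -0.1159 cost 5.36
scene [0.5535 0.0428] yaw -0.1246 cost 8.18
ins
top [0.4788 0.3231] yaw -0.1675 cost 2.99
scene [0.48   0.3235] yaw -0.1793 cost 7.67
cov
top [ 0.5367 -0.2874] yaw 0.3487 cost 2.21
scene [ 0.5373 -0.2881] yaw 0.3478 cost 4.79
0.4
```

View pics/crop1.png

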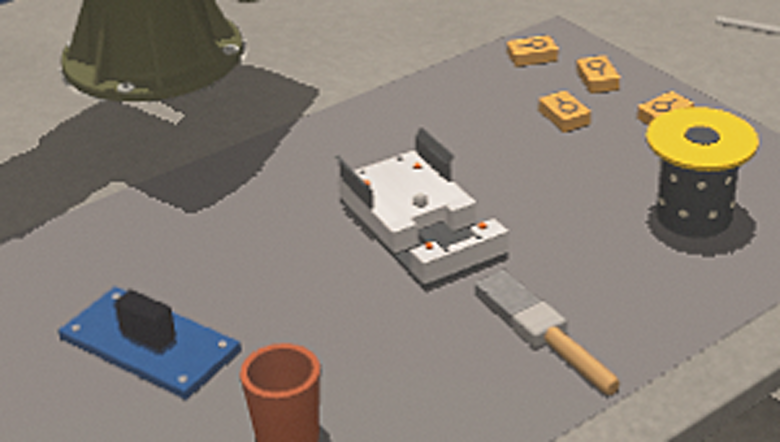

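```bash
cat >> h.py <<'E'
from scipy.spatial.transform import Rotation as Ro
def tool(o=None):
    o=o or ctrl.get_obs(); q=o['ee_rot']; R=Ro.from_quat([q[1],q[2],q[3],q[0]]).as_matrix()
    return o['tool_pos'],np.degrees(np.arctan2(R[1,2],R[0,2])),R
E
python3 - <<'E'
from h import *
o=ctrl.get_obs(); p,a,R=tool(o); print(p,a); print(R.round(3)); print(o['joint_pos'])
E
```

```text
[ 0.19260805 -0.51512966  0.23118913] -69.49801597288928
[[-0.937 -0.     0.35 ]
 [-0.35   0.    -0.937]
 [ 0.    -1.    -0.   ]]
[-1.27958217e+00  2.99993448e-01  1.52109486e+00 -1.35494805e-05
  1.32067268e+00 -6.66096149e-02]
```

>>> carry_out([
  {"xyz": [0.02, 0.058, 0], "turn": 0},
  {"xyz": [0.02, 0.058, 0], "turn": 0},
  {"xyz": [0.02, 0.058, 0], "turn": 0},
  {"xyz": [0.02, 0.058, 0], "turn": 0},
  {"xyz": [0.02, 0.058, 0], "turn": -5},
  {"xyz": [0.02, 0.058, 0], "turn": -5},
  {"xyz": [0.02, 0.058, 0], "turn": -5},
  {"xyz": [0.02, 0.058, 0], "turn": -5},
  {"xyz": [0.02, 0.058, 0], "turn": -5},
  {"xyz": [0.02, 0.058, 0], "turn": -5},
], hand=0.06)

```text
clock: 1.65
tool_pos: [0.3923, 0.0761, 0.2319]
ee_rot: [0.064, -0.069, -0.703, 0.704]
ft_force: [0.7, -1.3, 1.1]
opening: 0.0595
```

```bash
cat > st.py <<'E'
from h import *
o=ctrl.get_obs(); p,a,R=tool(o); print(o['clock'],p.round(4),'yaw',round(a,2),'F',o['ft_force'].round(2),'T',o['wrist_torque'].round(2),'op',round(o['opening'],4),'j',o['joint_pos'].round(2))
E
python3 st.py
```

```text
1.65 [0.3923 0.0761 0.2319] yaw -100.83 F [ 0.67 -1.31  1.09] T [-0.01 -0.03  0.03] op 0.0595 j [ 0.1  -0.05  1.91 -0.    1.27  1.86]
```

>>> carry_out([
  {"xyz": [0.021, 0.058, 0], "turn": 0},
  {"xyz": [0.021, 0.058, 0], "turn": 0},
  {"xyz": [0.021, 0.058, -0.04], "turn": 0},
  {"xyz": [0.021, 0.058, -0.04], "turn": 1},
  {"xyz": [0, 0.01, -0.04], "turn": 0},
  {"xyz": [0, 0, 0], "turn": 0},
])

```text
clock: 2.4
tool_pos: [0.4692, 0.3067, 0.1226]
ee_rot: [0.055, -0.062, -0.705, 0.705]
ft_force: [0.1, -0.3, 0.4]
opening: 0.0598
```

```bash
python3 st.py
```

```text
2.4 [0.4692 0.3067 0.1226] yaw -99.56 F [ 0.1  -0.3   0.43] T [ 0.03 -0.03  0.04] op 0.0598 j [ 0.52  0.43  1.61 -0.01  1.09  2.26]
```

>>> carry_out([
  {"xyz": [0.01, 0.0165, -0.03], "turn": -0.3},
  {"xyz": [0, 0, -0.03], "turn": 0},
  {"xyz": [0, 0, -0.02], "turn": 0},
  {"xyz": [0, 0, 0], "turn": 0},
])

```text
clock: 2.9
tool_pos: [0.483, 0.3229, 0.0492]
ee_rot: [-0.055, 0.068, 0.706, -0.703]
ft_force: [0.4, -0.4, -0.2]
opening: 0.0605
```

```bash
python3 st.py
python3 - <<'E'
from h import *
p,d=imaging.snapshot('scene'); cv2.imwrite('pics/s1.png',cv2.resize(p[130:260,230:430],None,fx=4,fy=4,interpolation=cv2.INTER_CUBIC))
E
```

```text
2.9 [0.483  0.3229 0.0492] yaw -100.0 F [ 0.41 -0.43 -0.19] T [-0.03  0.04  0.01] op 0.0605 j [ 0.53  0.57  1.6  -0.01  0.96  2.28]
```

View pics/s1.png

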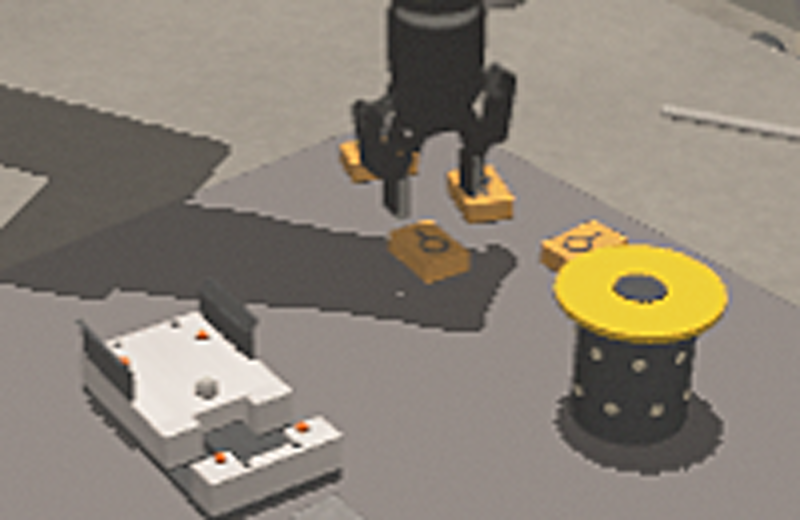

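>>> carry_out([
  {"xyz": [-0.003, 0, -0.02], "turn": 0},
  {"xyz": [0, 0, -0.016], "turn": 0},
  {"xyz": [0, 0, -0.008], "turn": 0},
  {"xyz": [0, 0, 0], "turn": 0},
])

```text
clock: 3.45
tool_pos: [0.4837, 0.3238, 0.0113]
ee_rot: [-0.053, 0.071, 0.708, -0.7]
ft_force: [-0.3, 0.1, 0.1]
opening: 0.0603
```

```bash
python3 st.py
```

```text
3.45 [0.4837 0.3238 0.0113] yaw -100.06 F [-0.26  0.11  0.15] T [-0.04 -0.06 -0.02] op 0.0603 j [ 0.53  0.62  1.61 -0.01  0.88  2.28]
```

```bash
sed -i 's/$//; s/print(o\[/print("down",R[:,1].round(4),end=" "); print(o[/' st.py; python3 st.py
```

```text
down [ 0.0273  0.0086 -0.9996] 3.45 [0.4837 0.3238 0.0113] yaw -100.06 F [-0.26  0.11  0.15] T [-0.04 -0.06 -0.02] op 0.0603 j [ 0.53  0.62  1.61 -0.01  0.88  2.28]
```

>>> carry_out([
  {"xyz": [-0.004, 0, -0.006], "turn": 0},
  {"xyz": [0, 0, -0.002], "turn": 0},
  {"xyz": [0, 0, 0], "turn": 0},
])

```text
clock: 3.82
tool_pos: [0.4798, 0.3241, 0.0038]
ee_rot: [-0.052, 0.072, 0.708, -0.7]
ft_force: [0.2, -0.4, 0.2]
opening: 0.0603
```

```bash
python3 st.py
```

```text
down [ 0.0284  0.0092 -0.9996] 3.825 [0.4798 0.3241 0.0038] yaw -100.05 F [ 0.17 -0.36  0.21] T [-0.02  0.02  0.04] op 0.0603 j [ 0.53  0.63  1.63 -0.01  0.86  2.29]
```

>>> carry_out([
  {"xyz": [0, 0, 0], "turn": 0},
  {"xyz": [0, 0, 0], "turn": 0},
  {"xyz": [0, 0, 0], "turn": 0},
  {"xyz": [0, 0, 0], "turn": 0},
], hand=0.03, grip_force=50)

```text
clock: 4.32
tool_pos: [0.4801, 0.3243, 0.0043]
ee_rot: [-0.052, 0.072, 0.709, -0.7]
ft_force: [-0.4, 1.0, -0.3]
opening: 0.0389
```

```bash
python3 st.py
```

```text
down [ 0.0291  0.0097 -0.9995] 4.325 [0.4801 0.3243 0.0043] yaw -100.05 F [-0.36  1.03 -0.33] T [ 0.02 -0.01  0.03] op 0.0389 j [ 0.53  0.63  1.62 -0.01  0.86  2.29]
```

>>> carry_out([
  {"xyz": [0, 0, 0.03], "turn": 0},
  {"xyz": [0, 0, 0.04], "turn": 0},
  {"xyz": [0.01, -0.02, 0.03], "turn": 0},
  {"xyz": [0.02, -0.045, 0], "turn": 0},
  {"xyz": [0.022, -0.052, 0], "turn": 1},
  {"xyz": [0.022, -0.052, 0], "turn": 1},
  {"xyz": [0.022, -0.052, 0], "turn": 0},
  {"xyz": [0.01, -0.03, 0], "turn": 0},
  {"xyz": [0, 0, 0], "turn": 0},
])

```text
clock: 5.45
tool_pos: [0.5865, 0.0645, 0.1056]
ee_rot: [-0.04, 0.058, 0.709, -0.702]
ft_force: [-0.3, 0.2, -1.5]
opening: 0.0386
```

```bash
python3 st.py
```

```text
down [ 0.0257  0.0087 -0.9996] 5.45 [0.5865 0.0645 0.1056] yaw -97.89 F [-0.34  0.25 -1.51] T [-0.02  0.05 -0.03] op 0.0386 j [0.04 0.5  1.55 0.01 1.07 1.75]
```

>>> carry_out([
  {"xyz": [0.008, -0.014, -0.01], "turn": 0.6},
  {"xyz": [0.007, -0.013, -0.015], "turn": 0.5},
  {"xyz": [0, 0, -0.01], "turn": 0},
  {"xyz": [0, 0, 0], "turn": 0},
  {"xyz": [0, 0, 0], "turn": 0},
])

```text
clock: 6.08
tool_pos: [0.6013, 0.0381, 0.0667]
ee_rot: [-0.033, 0.048, 0.71, -0.702]
ft_force: [0.6, -1.4, -1.4]
opening: 0.0387
```

```bash
python3 st.py
python3 - <<'E'
from h import *
for n,(a,b,c,e) in (('scene',(150,270,220,340)),('top',(150,260,220,340))):
    p,d=imaging.snapshot(n); np.savez(f'/tmp/{n}1.npz',p=p,d=d); cv2.imwrite(f'pics/{n}2.png',cv2.resize(p[a:b,c:e],None,fx=5,fy=5,interpolation=cv2.INTER_CUBIC))
E
```

```text
down [ 0.0228  0.0096 -0.9997] 6.075 [0.6013 0.0381 0.0667] yaw -96.56 F [ 0.64 -1.37 -1.43] T [0.02 0.05 0.02] op 0.0387 j [-0.    0.58  1.53  0.01  1.01  1.68]
```

View pics/scene2.png

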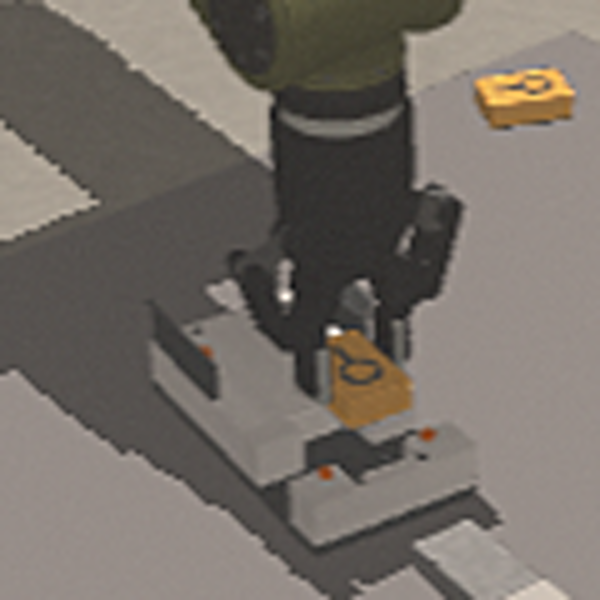

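View pics/top2.png

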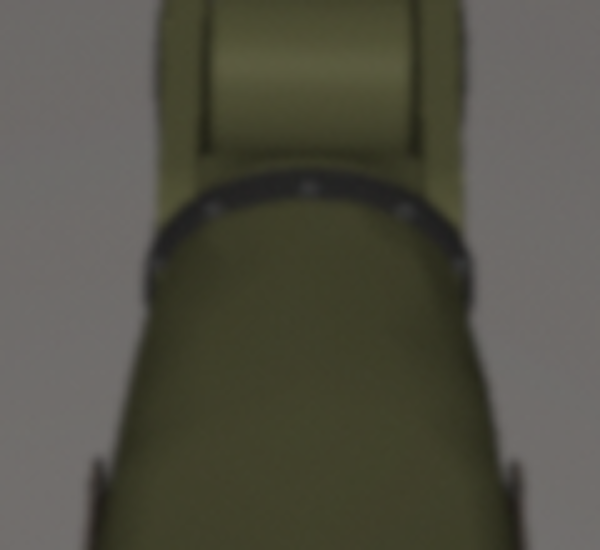

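```bash
sed -i 's/return np.minimum(np.abs(r),40).mean()/return np.minimum(np.abs(r),40)[W].mean()/; s/    best=None; p=/    W=np.ones(len(I),bool) if mask is None else mask[v0:v1,u0:u1].ravel()\n    p=/; s/verbose=True)/verbose=True,mask=None)/; s/w=np.linalg.lstsq(A,I,rcond=None)/w=np.linalg.lstsq(A[W],I[W],rcond=None)/' fit.py
python3 - <<'E'
from fit import *
p=np.load('/tmp/scene1.npz')['p']; d=np.load('/tmp/scene1.npz')['d']
C=cloud('scene',d)
hsv=cv2.cvtColor(p,cv2.COLOR_BGR2HSV); 
m=(hsv[...,0]>8)&(hsv[...,0]<25)&(hsv[...,1]>110); m[:,:]&=True
sub=np.zeros_like(m); sub[210:240,280:305]=True; mm=m&sub
print(mm.sum(), 'z top', np.nanpercentile(C[mm][:,2],[10,50,90,97]).round(4), 'xy',np.nanmedian(C[mm],0).round(4))
# mask: orange and non-gripper pixels
grip=(p.max(2)<75)|((p[...,0].astype(int)>p[...,2].astype(int)-5)&(C[...,2]>.05))
ok=~cv2.dilate(grip.astype(np.uint8),np.ones((2,2))).astype(bool); ok|=m
for z in (.058,.0624,.066): fit('scene',p,INS,ING,(.6013,.0381,-.117),z0=z,pad=4,mask=ok)
fit('scene',p,FIX,FIXG,(.5535,.0428,-.12)); 
ov=p.copy()
for z,c in((.0624,(0,255,0)),):
  P=INS[1]+[0,0,z]; a=-.117;x,y=.6013,.0381
  Q=np.c_[np.cos(a)*P[:,0]-np.sin(a)*P[:,1]+x,np.sin(a)*P[:,0]+np.cos(a)*P[:,1]+y,P[:,2]]
  print(proj('scene',Q).round(1)); 
  big=cv2.resize(p[200:250,270:320],None,fx=12,fy=12,interpolation=cv2.INTER_NEAREST)
  h=cv2.convexHull(((proj('scene',Q)-[269.5,199.5])*12).astype(np.int32)); cv2.polylines(big,[h],1,c); cv2.imwrite('pics/ov.png',big)
E
```

```text
195 z top [0.0678 0.0803 0.0844 0.086 ] xy [0.6232 0.0372 0.0803]
scene [0.5955 0.0432] yaw -0.1536 cost 8.89
scene [0.6    0.0392] yaw -0.1422 cost 8.89
scene [0.6042 0.0362] yaw -0.1547 cost 9.06
scene [0.543 0.054] yaw 0.0054 cost 27.75
[[278.1 219.6]
 [278.1 219.6]
 [290.4 215.2]
 [290.4 215.2]
 [289.3 230.2]
 [289.3 230.2]
 [301.9 225.6]
 [301.9 225.6]]
```

View pics/ov.png

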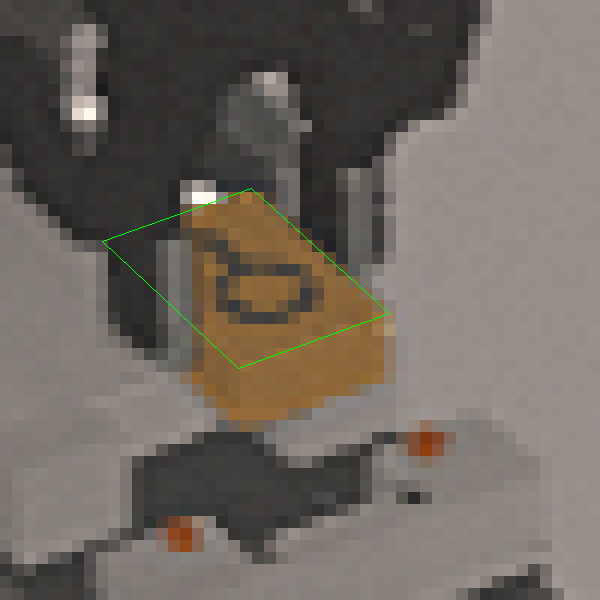

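>>> carry_out([
  {"xyz": [0.0015, -0.0018, -0.01], "turn": -0.2},
  {"xyz": [0, 0, -0.01], "turn": 0},
  {"xyz": [0, 0, 0], "turn": 0},
  {"xyz": [0, 0, 0], "turn": 0},
])

```text
clock: 6.68
tool_pos: [0.6029, 0.0364, 0.0457]
ee_rot: [-0.034, 0.05, 0.71, -0.702]
ft_force: [-0.1, -0.3, -1.5]
opening: 0.0387
```

```bash
python3 st.py
```

```text
down [ 0.0237  0.0095 -0.9997] 6.675 [0.6029 0.0364 0.0457] yaw -96.75 F [-0.15 -0.34 -1.46] T [-0.02 -0.    0.01] op 0.0387 j [-0.    0.61  1.53  0.01  0.97  1.68]
```

>>> carry_out([
  {"xyz": [0, 0, -0.006], "turn": 0},
  {"xyz": [0, 0, -0.005], "turn": 0},
  {"xyz": [0, 0, -0.004], "turn": 0},
  {"xyz": [0, 0, 0], "turn": 0},
])

```text
clock: 7.18
tool_pos: [0.603, 0.0365, 0.0298]
ee_rot: [-0.033, 0.05, 0.71, -0.702]
ft_force: [0.1, 0.0, -0.8]
opening: 0.0385
```

```bash
python3 st.py
```

```text
down [ 0.0239  0.0095 -0.9997] 7.175 [0.603  0.0365 0.0298] yaw -96.76 F [ 0.1   0.04 -0.75] T [ 0.    0.04 -0.01] op 0.0385 j [-0.    0.64  1.54  0.01  0.94  1.68]
```

>>> carry_out([
  {"xyz": [0, 0, -0.004], "turn": 0},
  {"xyz": [0, 0, -0.003], "turn": 0},
  {"xyz": [0, 0, -0.002], "turn": 0},
  {"xyz": [0, 0, 0], "turn": 0},
])

```text
clock: 7.68
tool_pos: [0.6032, 0.0364, 0.0205]
ee_rot: [-0.033, 0.05, 0.71, -0.702]
ft_force: [0.4, 0.3, -1.9]
opening: 0.0389
```

```bash
python3 st.py
```

```text
down [ 0.0245  0.0095 -0.9997] 7.675 [0.6032 0.0364 0.0205] yaw -96.75 F [ 0.41  0.32 -1.91] T [0.01 0.   0.03] op 0.0389 j [-0.    0.65  1.54  0.01  0.93  1.68]
```

Touching the floor about now; release. Opening is limited to 55 mm.

>>> carry_out([
  {"xyz": [0, 0, -0.001], "turn": 0},
  {"xyz": [0, 0, 0], "turn": 0},
])

```text
clock: 7.92
tool_pos: [0.6034, 0.0365, 0.0205]
ee_rot: [-0.033, 0.05, 0.71, -0.702]
ft_force: [-0.6, -0.3, -1.6]
opening: 0.0385
```

>>> carry_out([
  {"xyz": [0, 0, 0], "turn": 0},
  {"xyz": [0, 0, 0], "turn": 0},
  {"xyz": [0, 0, 0.01], "turn": 0},
  {"xyz": [0, 0, 0.03], "turn": 0},
  {"xyz": [0, 0, 0.05], "turn": 0},
  {"xyz": [0, -0.03, 0.05], "turn": 0},
  {"xyz": [-0.01, -0.05, 0.02], "turn": 0},
  {"xyz": [-0.01, -0.055, 0], "turn": 0},
  {"xyz": [-0.01, -0.055, 0], "turn": 0},
  {"xyz": [-0.01, -0.03, 0], "turn": 0},
], hand=0.055)

```text
clock: 9.18
tool_pos: [0.5618, -0.1879, 0.1921]
ee_rot: [-0.029, 0.051, 0.709, -0.703]
ft_force: [0.1, 0.4, -0.3]
opening: 0.055
```

```bash
python3 st.py
python3 - <<'E'
from h import *
for n,(a,b,c,e) in (('scene',(170,270,230,350)),('top',(150,260,220,340))):
    p,d=imaging.snapshot(n); np.savez(f'/tmp/{n}2.npz',p=p,d=d); cv2.imwrite(f'pics/{n}3.png',cv2.resize(p[a:b,c:e],None,fx=5,fy=5,interpolation=cv2.INTER_CUBIC))
E
```

```text
down [ 0.0313  0.007  -0.9995] 9.175 [ 0.5618 -0.1879  0.1921] yaw -96.49 F [ 0.09  0.36 -0.32] T [0.02 0.03 0.03] op 0.055 j [-0.39  0.41  1.46  0.02  1.24  1.29]
```

View pics/scene3.png

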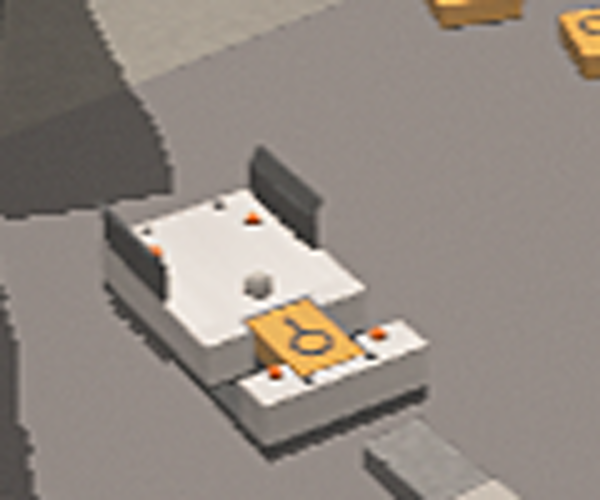

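View pics/top3.png

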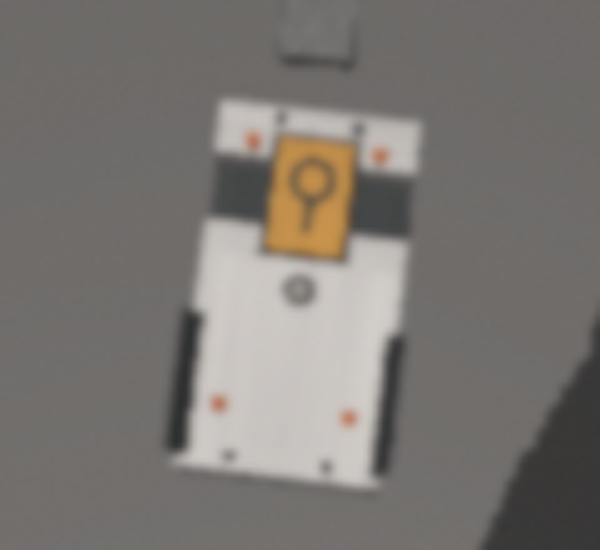

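Run:
```python
from fit import *
T=np.load('/tmp/top2.npz'); C=cloud('top',T['d'])
x,y,a=.5526,.0427,-.117; dx=C[...,0]-x; dy=C[...,1]-y
X=np.cos(a)*dx+np.sin(a)*dy; Y=-np.sin(a)*dx+np.cos(a)*dy
def st(x0,x1,y0,y1):
    m=(X>x0)&(X<x1)&(Y>y0)&(Y<y1); return m.sum(),round(np.nanmean(C[m][:,2]),4),round(np.nanstd(C[m][:,2]),4)
print('insert',st(.025,.075,-.016,.016),'xlo',st(.025,.045,-.016,.016),'xhi',st(.055,.075,-.016,.016),'ylo',st(.025,.075,-.016,0),'yhi',st(.025,.075,0,.016))
print('face',st(-.08,-.015,-.04,.04), st(.086,.092,-.03,.03))
FI=FIX+[box(.02,.08,-.02,.02,.035,.035)]; G=FIXG+[5]
fit('top',T['p'],FI,G,(x,y,a)); fit('scene',np.load('/tmp/scene2.npz')['p'],FI,G,(x,y,a))
INT=[box(-.03,.03,-.02,.02,.0,.0)]; 
for n in('top','scene'):
  fit(n,np.load(f'/tmp/{n}2.npz')['p'],INT,[1],(.603,.0365,-.117),z0=.035,pad=3)
```

```text
insert (np.int64(234), np.float64(0.0348), np.float64(0.0024)) xlo (np.int64(97), np.float64(0.0348), np.float64(0.0025)) xhi (np.int64(92), np.float64(0.0348), np.float64(0.0023)) ylo (np.int64(117), np.float64(0.0348), np.float64(0.0024)) yhi (np.int64(117), np.float64(0.0349), np.float64(0.0024))
face (np.int64(799), np.float64(0.0358), np.float64(0.0023)) (np.int64(52), np.float64(0.036), np.float64(0.0021))
top [0.5525 0.0427] yaw -0.1148 cost 6.07
scene [0.5537 0.0426] yaw -0.1216 cost 13.41
top [0.6018 0.0367] yaw -0.1205 cost 20.44
scene [0.6086 0.0369] yaw -0.1495 cost 30.93
```

>>> carry_out([
  {"xyz": [-0.012, -0.04, -0.02], "turn": 8},
  {"xyz": [-0.01, -0.035, -0.03], "turn": 8},
  {"xyz": [-0.003, -0.02, -0.03], "turn": 8},
  {"xyz": [0, 0, -0.02], "turn": 1},
  {"xyz": [0, 0, 0], "turn": 0},
  {"xyz": [0, 0, 0], "turn": 0},
])

```text
clock: 10.02
tool_pos: [0.538, -0.283, 0.0938]
ee_rot: [0.13, -0.107, 0.702, -0.692]
ft_force: [-0.5, -0.3, 0.2]
opening: 0.055
```

```bash
python3 st.py
```

```text
down [ 0.0305  0.0194 -0.9993] 10.025 [ 0.538  -0.283   0.0938] yaw -70.69 F [-0.54 -0.32  0.16] T [-0.01  0.04  0.05] op 0.055 j [-0.56  0.56  1.49  0.04  1.08  0.66]
```

>>> carry_out([
  {"xyz": [-0.002, -0.0045, -0.025], "turn": 0.6},
  {"xyz": [0, 0, -0.02], "turn": 0},
  {"xyz": [0, 0, -0.015], "turn": 0},
  {"xyz": [0, 0, -0.008], "turn": 0},
  {"xyz": [0, 0, 0], "turn": 0},
])

```text
clock: 10.65
tool_pos: [0.5385, -0.2868, 0.0275]
ee_rot: [0.136, -0.109, 0.7, -0.693]
ft_force: [0.3, -0.1, -0.1]
opening: 0.055
```

```bash
python3 st.py
```

```text
down [ 0.0354  0.0167 -0.9992] 10.65 [ 0.5385 -0.2868  0.0275] yaw -70.06 F [ 0.28 -0.09 -0.13] T [-0.02  0.05 -0.01] op 0.055 j [-0.56  0.65  1.52  0.04  0.95  0.64]
```

>>> carry_out([
  {"xyz": [-0.0015, -0.0005, -0.004], "turn": 0},
  {"xyz": [0, 0, -0.003], "turn": 0},
  {"xyz": [0, 0, 0], "turn": 0},
])

```text
clock: 11.02
tool_pos: [0.5374, -0.2876, 0.0212]
ee_rot: [0.136, -0.109, 0.7, -0.693]
ft_force: [-0.9, 0.4, -0.2]
opening: 0.0548
```

>>> carry_out([
  {"xyz": [0, 0, 0], "turn": 0},
  {"xyz": [0, 0, 0], "turn": 0},
  {"xyz": [0, 0, 0], "turn": 0},
  {"xyz": [0, 0, 0], "turn": 0},
  {"xyz": [0, 0, 0], "turn": 0},
], hand=0.015, grip_force=80)

```text
clock: 11.65
tool_pos: [0.5376, -0.2877, 0.0217]
ee_rot: [0.136, -0.108, 0.699, -0.693]
ft_force: [-0.2, 1.1, -0.2]
opening: 0.0249
```

```bash
python3 st.py
```

```text
down [ 0.0375  0.0153 -0.9992] 11.65 [ 0.5376 -0.2877  0.0217] yaw -70.06 F [-0.15  1.07 -0.24] T [-0.05  0.03 -0.07] op 0.0249 j [-0.56  0.66  1.52  0.04  0.94  0.63]
```

>>> carry_out([
  {"xyz": [0, 0, 0.025], "turn": 0},
  {"xyz": [0, 0, 0.04], "turn": 0},
  {"xyz": [0, 0.01, 0.04], "turn": 0},
  {"xyz": [0.001, 0.04, 0.01], "turn": -3},
  {"xyz": [0.002, 0.05, 0], "turn": -4},
  {"xyz": [0.002, 0.05, 0], "turn": -4},
  {"xyz": [0.003, 0.05, 0], "turn": -4},
  {"xyz": [0.003, 0.05, 0], "turn": -4},
  {"xyz": [0.003, 0.035, 0], "turn": -4},
  {"xyz": [0, 0.01, 0], "turn": -1},
])

```text
clock: 12.9
tool_pos: [0.5477, 0.0168, 0.1365]
ee_rot: [-0.018, 0.043, 0.708, -0.705]
ft_force: [0.2, -0.0, -3.6]
opening: 0.025
```

>>> carry_out([
  {"xyz": [0, 0, 0], "turn": 0},
  {"xyz": [0, 0, 0], "turn": 0},
])

```text
clock: 13.15
tool_pos: [0.5473, 0.017, 0.136]
ee_rot: [-0.018, 0.042, 0.708, -0.705]
ft_force: [-0.2, -0.2, -3.9]
opening: 0.0251
```

```bash
python3 st.py
```

```text
down [ 0.0345  0.0035 -0.9994] 13.15 [0.5473 0.017  0.136 ] yaw -94.9 F [-0.17 -0.17 -3.86] T [-0.    0.11 -0.  ] op 0.0251 j [-0.04  0.37  1.66  0.01  1.08  1.62]
```

>>> carry_out([
  {"xyz": [0.003, 0.013, 0], "turn": -1},
  {"xyz": [0.003, 0.0115, -0.01], "turn": -0.8},
  {"xyz": [0, 0, -0.015], "turn": 0},
  {"xyz": [0, 0, -0.008], "turn": 0},
  {"xyz": [0, 0, 0], "turn": 0},
  {"xyz": [0, 0, 0], "turn": 0},
])

```text
clock: 13.9
tool_pos: [0.5528, 0.0392, 0.0993]
ee_rot: [-0.031, 0.054, 0.707, -0.704]
ft_force: [0.3, 0.1, -3.1]
opening: 0.025
```

```bash
python3 st.py
python3 - <<'E'
from h import *
for n,(a,b,c,e) in (('scene',(150,270,220,370)),):
    p,d=imaging.snapshot(n); np.savez(f'/tmp/{n}4.npz',p=p,d=d); cv2.imwrite(f'pics/{n}4.png',cv2.resize(p[a:b,c:e],None,fx=5,fy=5,interpolation=cv2.INTER_CUBIC))
E
```

```text
down [ 0.0321  0.0019 -0.9995] 13.9 [0.5528 0.0392 0.0993] yaw -96.87 F [ 0.3   0.06 -3.07] T [ 0.01  0.03 -0.02] op 0.025 j [0.   0.44 1.66 0.   1.01 1.69]
```

View pics/scene4.png

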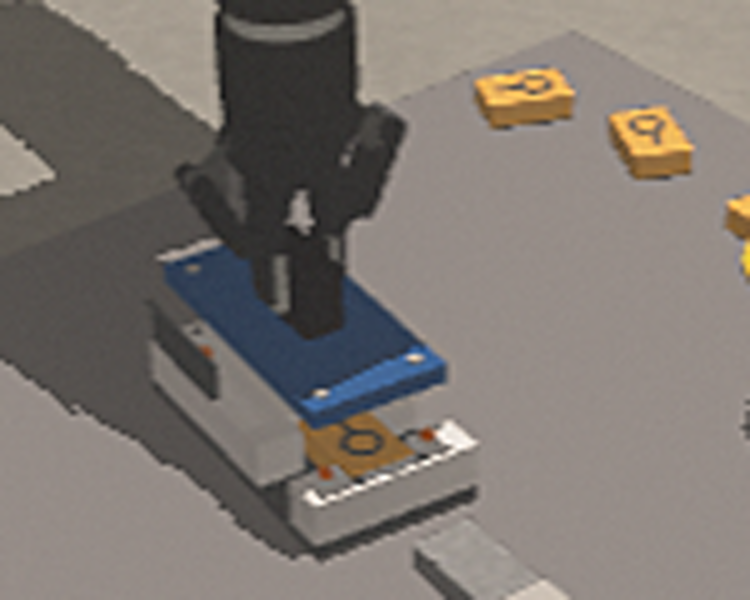

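Run:
```python
from fit import *
p=np.load('/tmp/scene4.npz')['p']; d=np.load('/tmp/scene4.npz')['d']; C=cloud('scene',d)
hsv=cv2.cvtColor(p,cv2.COLOR_BGR2HSV); m=(hsv[...,0]>100)&(hsv[...,0]<125)&(hsv[...,1]>120)
m[:150]=0;m[270:]=0;m[:,:220]=0;m[:,370:]=0
q=C[m]; print(m.sum(),np.nanmedian(q,0))
# plane fit of upper surface
t=q[np.isfinite(q[:,2])]; t=t[t[:,2]>np.median(t[:,2])-.006]
A=np.c_[t[:,:2]-[.553,.04],np.ones(len(t))]; print('plane',np.linalg.lstsq(A,t[:,2],rcond=None)[0].round(4))
grip=(p.max(2)<60)&(C[...,2]>.092)
ok=~cv2.dilate(grip.astype(np.uint8),np.ones((3,3))).astype(bool)
for z in (.0735,.0776,.0815): fit('scene',p,COV[:2],[1,2],(.5523,.0392,-.118),z0=z,pad=4,mask=ok)
```

```text
176 [0.62809424 0.03068391 0.08924594]
plane [-0.0038  0.014   0.0898]
scene [0.5472 0.0431] yaw -0.111 cost 20.9
scene [0.5522 0.0396] yaw -0.1093 cost 20.83
scene [0.5563 0.0357] yaw -0.1 cost 20.82
```

>>> carry_out([
  {"xyz": [0.001, 0.0035, -0.008], "turn": 0},
  {"xyz": [0, 0, -0.008], "turn": 0},
  {"xyz": [0, 0, -0.006], "turn": 0},
  {"xyz": [0, 0, 0], "turn": 0},
  {"xyz": [0, 0, 0], "turn": 0},
])

```text
clock: 14.58
tool_pos: [0.554, 0.043, 0.0761]
ee_rot: [-0.031, 0.054, 0.707, -0.704]
ft_force: [0.8, -0.2, -3.2]
opening: 0.0253
```

```bash
python3 st.py
```

```text
down [ 0.0328  0.0019 -0.9995] 14.575 [0.554  0.043  0.0761] yaw -96.86 F [ 0.75 -0.2  -3.17] T [-0.01  0.02 -0.01] op 0.0253 j [0.01 0.47 1.67 0.   0.96 1.7 ]
```

>>> carry_out([
  {"xyz": [0, -0.0003, -0.004], "turn": 0},
  {"xyz": [0, 0, -0.003], "turn": 0},
  {"xyz": [0, 0, -0.002], "turn": 0},
  {"xyz": [0, 0, 0], "turn": 0},
])

```text
clock: 15.08
tool_pos: [0.5542, 0.0426, 0.0668]
ee_rot: [-0.031, 0.054, 0.707, -0.704]
ft_force: [0.3, -0.2, -4.5]
opening: 0.025
```

```bash
python3 st.py
```

```text
down [ 0.0333  0.0019 -0.9994] 15.075 [0.5542 0.0426 0.0668] yaw -96.87 F [ 0.35 -0.15 -4.53] T [ 0.01  0.06 -0.02] op 0.025 j [0.01 0.49 1.68 0.   0.94 1.7 ]
```

>>> carry_out([
  {"xyz": [-0.0007, 0, -0.002], "turn": 0},
  {"xyz": [0, 0, -0.001], "turn": 0},
  {"xyz": [0, 0, -0.001], "turn": 0},
  {"xyz": [0, 0, 0], "turn": 0},
])

```text
clock: 15.58
tool_pos: [0.5535, 0.0426, 0.0627]
ee_rot: [-0.031, 0.054, 0.707, -0.704]
ft_force: [-0.2, 0.3, -3.8]
opening: 0.0251
```

```bash
python3 st.py
```

```text
down [ 0.0335  0.0019 -0.9994] 15.575 [0.5535 0.0426 0.0627] yaw -96.86 F [-0.17  0.28 -3.82] T [-0.04  0.05 -0.05] op 0.0251 j [0.01 0.49 1.68 0.   0.93 1.7 ]
```

>>> carry_out([
  {"xyz": [0, 0, -0.002], "turn": 0},
  {"xyz": [0, 0, -0.0015], "turn": 0},
  {"xyz": [0, 0, -0.001], "turn": 0},
  {"xyz": [0, 0, 0], "turn": 0},
])

```text
clock: 16.08
tool_pos: [0.5543, 0.0426, 0.0598]
ee_rot: [-0.03, 0.055, 0.707, -0.704]
ft_force: [-4.0, 0.5, 4.8]
opening: 0.0251
```

```bash
python3 st.py
```

```text
down [ 0.0362  0.0016 -0.9993] 16.075 [0.5543 0.0426 0.0598] yaw -96.85 F [-4.04  0.54  4.79] T [-0.35  0.37  0.  ] op 0.0251 j [0.01 0.5  1.68 0.   0.93 1.7 ]
```

>>> carry_out([
  {"xyz": [-0.0015, 0, -0.0015], "turn": 0},
  {"xyz": [0, 0, -0.0015], "turn": 0},
  {"xyz": [0, 0, -0.001], "turn": 0},
  {"xyz": [0, 0, 0], "turn": 0},
])

```text
clock: 16.58
tool_pos: [0.5544, 0.0426, 0.0584]
ee_rot: [-0.028, 0.057, 0.707, -0.704]
ft_force: [-5.2, 0.8, 7.8]
opening: 0.025
```

```bash
python3 st.py
```

```text
down [ 0.0409  0.0012 -0.9992] 16.575 [0.5544 0.0426 0.0584] yaw -96.83 F [-5.22  0.75  7.79] T [-0.32  0.84 -0.07] op 0.025 j [0.01 0.5  1.69 0.   0.92 1.7 ]
```

>>> carry_out([
  {"xyz": [-0.001, 0, -0.002], "turn": 0},
  {"xyz": [-0.0005, 0, -0.002], "turn": 0},
  {"xyz": [0, 0, -0.0025], "turn": 0},
])

```text
clock: 16.95
tool_pos: [0.5547, 0.0427, 0.0577]
ee_rot: [-0.026, 0.058, 0.707, -0.704]
ft_force: [-19.8, 0.4, 38.1]
opening: 0.0249
```

```bash
python3 st.py
```

```text
down [ 4.640e-02  6.000e-04 -9.989e-01] 16.95 [0.5547 0.0427 0.0577] yaw -96.79 F [-19.83   0.4   38.13] T [-0.92  3.41 -0.25] op 0.0249 j [0.01 0.5  1.69 0.   0.91 1.7 ]
```

>>> carry_out([
  {"xyz": [-0.0015, 0, -0.0005], "turn": 0},
  {"xyz": [-0.001, 0, -0.001], "turn": 0},
])

```text
clock: 17.2
tool_pos: [0.5541, 0.0426, 0.0588]
ee_rot: [-0.024, 0.06, 0.707, -0.704]
ft_force: [1.8, 0.5, 8.3]
opening: 0.0252
```

```bash
python3 st.py
python3 - <<'E'
from h import *
for n,(a,b,c,e) in (('scene',(150,270,220,370)),):
    p,d=imaging.snapshot(n); np.savez(f'/tmp/{n}5.npz',p=p,d=d); cv2.imwrite(f'pics/{n}5.png',cv2.resize(p[a:b,c:e],None,fx=5,fy=5,interpolation=cv2.INTER_CUBIC))
E
python3 st.py
python3 - <<'E'
from fit import *
p=np.load('/tmp/scene5.npz')['p']; d=np.load('/tmp/scene5.npz')['d']; C=cloud('scene',d)
hsv=cv2.cvtColor(p,cv2.COLOR_BGR2HSV); m=(hsv[...,0]>100)&(hsv[...,0]<125)&(hsv[...,1]>100)
m[:150]=0;m[270:]=0;m[:,:220]=0;m[:,370:]=0
q=C[m]; t=q[np.isfinite(q[:,2])]; t=t[abs(t[:,2]-.047)<.008]
A=np.c_[t[:,:2]-[.553,.04],np.ones(len(t))]; print('plane',len(t),np.linalg.lstsq(A,t[:,2],rcond=None)[0].round(4))
grip=(p.max(2)<60)&(C[...,2]>.055)
ok=~cv2.dilate(grip.astype(np.uint8),np.ones((3,3))).astype(bool)
fit('scene',p,COV[:2],[1,2],(.5535,.0427,-.118),z0=.036,pad=2,mask=ok)
E
```

```text
down [ 5.200e-02  4.000e-04 -9.986e-01] 17.2 [0.5541 0.0426 0.0588] yaw -96.78 F [1.85 0.49 8.3 ] T [-0.19  0.31  0.02] op 0.0252 j [ 0.01  0.49  1.7  -0.    0.9   1.7 ]
down [ 5.220e-02  4.000e-04 -9.986e-01] 17.25 [0.5541 0.0426 0.0588] yaw -96.78 F [2.12 0.22 7.39] T [-0.24  0.31 -0.  ] op 0.025 j [ 0.01  0.49  1.7  -0.    0.9   1.7 ]
plane 681 [-0.0072  0.0207  0.0493]
scene [0.5503 0.0402] yaw -0.0418 cost 19.28
```

View pics/scene5.png

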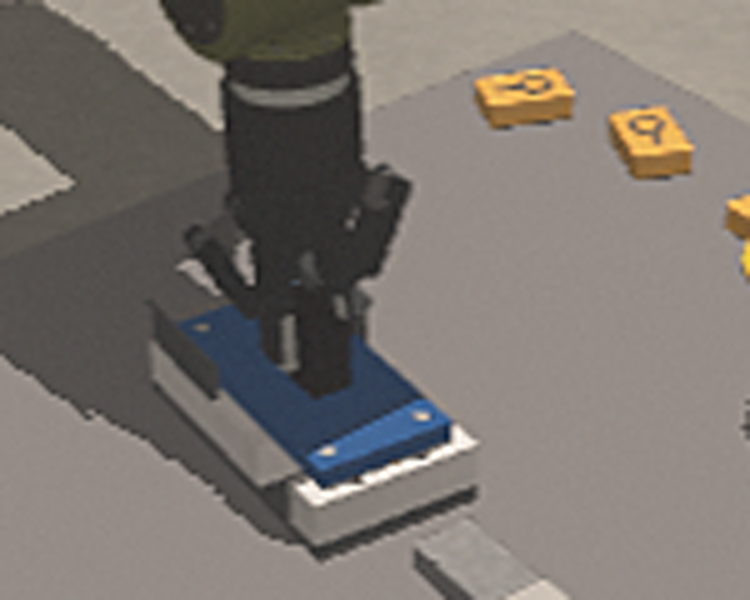

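>>> carry_out([
  {"xyz": [-0.001, 0, -0.004], "turn": 0},
])

```text
clock: 17.38
tool_pos: [0.5544, 0.0427, 0.0576]
ee_rot: [-0.022, 0.061, 0.707, -0.704]
ft_force: [-20.9, 0.9, 57.4]
opening: 0.0251
```

```bash
python3 st.py
```

```text
down [ 5.550e-02  3.000e-04 -9.985e-01] 17.375 [0.5544 0.0427 0.0576] yaw -96.76 F [-20.94   0.9   57.39] T [-0.69  3.85 -0.12] op 0.0251 j [ 0.01  0.49  1.7  -0.    0.9   1.7 ]
```

```bash
cat > chk.py <<'E'
from fit import *
ds=[]
for i in range(4):
    p,d=imaging.snapshot('scene'); ds.append(cloud('scene',d))
C=np.nanmean(ds,0); np.savez('/tmp/scene6.npz',p=p,d=d)
x,y,a=.5533,.0427,-.118; dx=C[...,0]-x; dy=C[...,1]-y
X=np.cos(a)*dx+np.sin(a)*dy; Y=-np.sin(a)*dx+np.cos(a)*dy
hsv=cv2.cvtColor(p,cv2.COLOR_BGR2HSV); m=(hsv[...,0]>100)&(hsv[...,0]<125)&(hsv[...,1]>100)
m&=(abs(X)<.082)&(abs(Y)<.039)&(abs(C[...,2]-.048)<.007)
A=np.c_[X[m],Y[m],np.ones(m.sum())]; w,*_=np.linalg.lstsq(A,C[m][:,2],rcond=None); print('slopes/z',w.round(4),m.sum())
for lo,hi in((-.082,-.05),(-.05,-.02),(.02,.05),(.05,.082)):
    k=m&(X>lo)&(X<hi); print(lo,k.sum(),np.nanmean(C[k][:,2]).round(4))
E
python3 chk.py; python3 st.py
```

```text
slopes/z [-0.0005  0.0029  0.0487] 506
-0.082 61 0.0486
-0.05 54 0.0488
0.02 148 0.0487
0.05 157 0.0487
down [ 5.570e-02  2.000e-04 -9.984e-01] 17.575 [0.5543 0.0427 0.0577] yaw -96.76 F [-10.09   1.2   31.28] T [-0.62  2.23 -0.09] op 0.0247 j [ 0.01  0.49  1.7  -0.    0.9   1.7 ]chk.py:5: RuntimeWarning: Mean of empty slice
  C=np.nanmean(ds,0); np.savez('/tmp/scene6.npz',p=p,d=d)
```

```bash
for i in 1 2 3; do python3 chk.py 2>/dev/null | head -1; python3 st.py; done
python3 - <<'E'
import cv2,numpy as np
p=np.load('/tmp/scene6.npz')['p']; cv2.imwrite('pics/s7.png',cv2.resize(p[110:320,200:440],None,fx=3,fy=2.8,interpolation=cv2.INTER_CUBIC))
E
```

```text
slopes/z [-0.0017  0.0019  0.0487] 510
down [ 5.580e-02  3.000e-04 -9.984e-01] 17.775 [0.5543 0.0427 0.0577] yaw -96.76 F [-10.45   1.35  31.41] T [-0.64  2.16 -0.01] op 0.0253 j [ 0.01  0.49  1.7  -0.    0.9   1.7 ]
slopes/z [0.0002 0.0002 0.0487] 498
down [ 5.570e-02  2.000e-04 -9.984e-01] 17.975 [0.5544 0.0426 0.0577] yaw -96.76 F [-9.32  1.07 31.23] T [-0.59  2.24 -0.06] op 0.025 j [ 0.01  0.49  1.7  -0.    0.9   1.7 ]
slopes/z [ 0.0003 -0.0001  0.0487] 505
down [ 5.580e-02  2.000e-04 -9.984e-01] 18.175 [0.5544 0.0427 0.0577] yaw -96.76 F [-9.6   1.68 32.  ] T [-0.61  2.2  -0.05] op 0.0249 j [ 0.01  0.49  1.7  -0.    0.9   1.7 ]
```

View pics/s7.png

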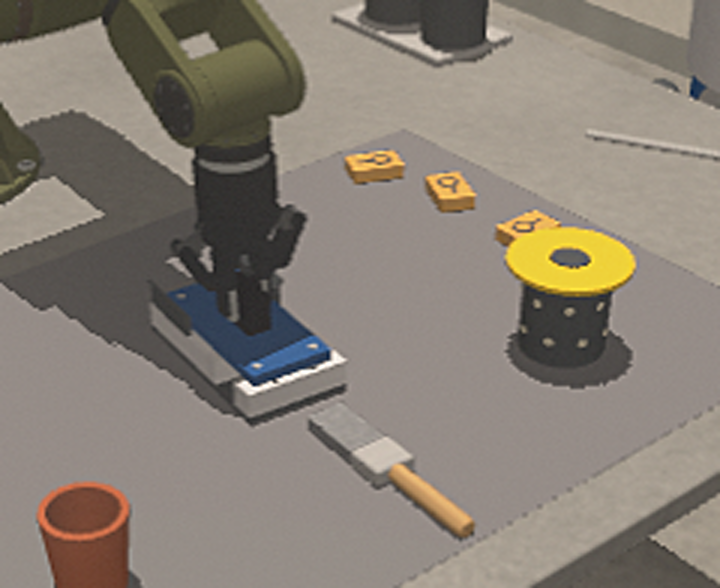

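```bash
python3 -c "
from station import job
print(job.sign_off())"
```

```text
the job is handed in; nothing more can be done
None
```

The insert is home in the pocket and the cover is over the pin. I handed the job in at about 18.2 s with the cover gripped and pressed down flush.

- **Insert:** I took the brass block farthest to the robot's right. After I released it, depth readings put its top 1 mm below the face and level. The cover was still well away on the bench then.
- **Cover:** It went down between the rails and over the pin without catching. It stopped hard at the expected flush height, the same under 57 N and 31 N. That stop is my sign that the springs are down, as I could not read the ejector travel directly. The last checks were steady over about 0.6 s: about 31 N downward against springs of about 12 N, and a slope below 0.003 rad.
- **Position over the pin:** At rest the tool sat about 1 mm past my estimate of the pin along x, with about 10 N sideways. The pin inside the hole limits the offset to 2 mm.
- **Bystanders:** The flask, crucible and brush were not touched and look unmoved in the last picture. I did not measure their positions again.

**Checks that disagreed:**
- The scene camera put the cover's top at 48.7 mm where 48.0 mm was expected, which is within its 2 mm calibration.
- A scene-camera outline fit while the cover was not yet fully down was about 3 mm and 4° off. The gripper hid part of the view, so I relied on the other readings.
- Two scene-camera fits with the insert in the pocket were poor. One put the insert about 6 mm off, so for its position I went by the top camera, which agreed with the pocket to under 1 mm.
- The tool had tilted to about 0.056 rad by the end, but the cover itself measured level.

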